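Turn the swivel hook home and hang the lantern

TASK

Turn the swivel hook on the stand round so that it faces out over the stand's long foot, pressing it on through its stiff last few degrees until it is fully home against its stop, firmly but without straining the post. Then hang the small lantern on the hook by its bail, gently, and leave it hanging still and upright with the hook still facing over the foot. Do not drop or tip the lantern, and do not disturb the other things on the table.

Things in the scene. Friction and masses are not known exactly. Their poses are not given: they have to be found in the camera images.
- stand: Steel stand, fixed. Origin on the table under the axis of its post (18 mm across, 170 mm high). Its flat foot, 80 x 14 mm in section, reaches 170 mm from the axis along the stand's own -x (long side), 40 mm along +x. The hook turns about the post axis. Its head is clamped by eye: home lies anywhere within 0.25 rad either side of the foot's long direction and has to be felt.
- hook: Swivel hook on the post top. Origin on the post axis at z = 191 mm, z up; its bar points along its own -x. Boss 26 mm across, 18 mm high; round bar 8 mm thick, centreline 9 mm above the origin, level to 58 mm from the axis, then a dip (seat) and an upturned tip. Starts 1.2 to 1.9 rad clockwise (from above) of home; turns counter-clockwise with 0.12 N m (2 N at 55 mm); stays where left.
- collar (a joint): Angle (rad) of the stiff collar under the hook: 0 until the hook, 0.12 rad short of home, meets it; 0.12 when fully home, where it stops dead. It turns only with the hook pushed counter-clockwise with 0.36 N m (6.5 N at 55 mm from the axis) and stays where left. Above 0.10 counts as home.
- post_twist (a joint): Elastic twist (rad) of the head on its slim post under the load on the hook: 30 N m per rad, springs back; counter-clockwise is positive. About 0.012 while the collar turns. More than 0.04 either way (1.2 N m, 22 N at 55 mm from the axis) strains the post.
- hook_seat (a point): Middle of the hook's seat, 68 mm from the post axis, at z = 200 mm: the top of the bar in the dip lies at this height, where the bail comes to rest.
- hook_tip (a point): Top of the hook's upturned tip, 85 mm from the post axis, 18 mm above hook_seat.
- lantern: Small silvered lantern, loose, upright, 0.3 kg. Origin under its centre. Round body 56 mm across, 62 mm high, flat top; above it a rigid arched bail in its own y-z plane: two flat uprights (10 x 6 mm) at y = +-22 mm, 50 mm over their outsides, z = 62 to 102 mm, joined by an arch up to z = 122 mm. The opening, 38 mm wide, runs along x. Grip from above across the uprights' outsides.
- bail_top (a point): Inside of the top of the bail's arch, 115.5 mm above the lantern's underside: the point that rests on the hook's seat (within a few mm of hook_seat when hung).
- candlestick: Silvered candlestick, 112 mm high, 60 mm foot, no bail; origin under its centre. Leave alone.
- tin: Plain steel tin, 64 mm across, 75 mm high; origin under its centre. Leave alone.
- block_a: Wooden block 150 x 42 x 38 mm; origin under its centre. Leave alone.
- block_b: Wooden block 150 x 42 x 38 mm; origin under its centre. Leave alone.
- drip_pan: Flat silvered pan, 84 mm across, 20 mm high; origin under its centre. Leave alone.
- finial: Brass finial, 44 mm across, 75 mm high; origin under its centre. Leave alone.
- brush: Brush lying flat at the far side; leave alone.
Mind the look-alikes: they are no part of the job. Several things have the shape of the stand; the one meant has the colours described above.

How it is judged:
By the outcome, as a careful person would: the job done as asked, in the order asked, and still so for the second after the job is handed in, with the robot touching nothing.
It also fails if it takes over 72 s, if anything falls off the work surface, if the arm or the gripper's body presses on something with over 40 N, if the wrist force passes 120 N, or if a joint passes its speed limit or range.

ROBOT

A 6-joint arm with a two-finger parallel gripper is mounted at the origin on the work surface. World frame = base frame: x ahead of the robot, y to its left, z up, the work surface at z = 0. Lengths are in m, angles in degrees, forces in N, time in s.
With the tool pointing down it reaches from about 0.325 to 0.85 m from the base axis. Payload 15.5 kg.
Tool frame: the origin (TCP) lies midway between the tips of the shut fingers; the grasp point (between the pads) lies 19 mm behind it; z points along the fingers, y is the line along which they close (so a half turn about z gives the same grasp; the last joint's range is limited). The gripper opens to 91 mm and grips with 3 to 60 N. Pads are 32 mm wide; open, the fingers measure 118 mm over their backs; the gripper's body (76 mm by 178 mm) begins 60 mm behind the grasp point.
Start: joints at [-70.502, 28.281, 77.091, -0, 74.628, -5.472], TCP at [0.264, -0.567, 0.214] pointing down, gripper open.
Joint ranges: [-166.48, 166.48], [-47.26, 123.95], [12.59, 153.08], [-70.14, 250.14], [6.76, 159.57], [-176.63, 176.63]. Speed limits (degrees/s): [108.29, 108.29, 147.25, 172.46, 172.46, 172.46].

INTERFACE

Orientations are given as a 3x3 rotation matrix whose columns are the frame's x, y, z axes.
In Python, from bench import ctrl gives the robot as it stands. The module is installed in compiled form; this text tells all that it offers. Calls block until the motion is done:
- ctrl.goto(position, orientation): joint-space move of the TCP to a pose.
- ctrl.move_l(position, vel=0.15, ori=None, contact_N=None): straight line of the TCP; ori=None keeps the orientation; vel is the mean speed in m/s. With contact_N (N) it stops when the force on the tool has changed by that much, and returns True; else False.
- ctrl.movej(angles): joint-space move.
- ctrl.command_gripper(opening): opening from 0.0 (shut) to 1.0 (fully open); the grip force is fixed at half the most; returns when the fingers have stopped.
- ctrl.sleep(seconds).
- ctrl.ik(position, orientation): joint angles nearest the present ones, or None.
- ctrl.read_camera(name): name is "side" or "top"; returns the picture (420x560x3 uint8, blue, green, red); there is no depth.
- ctrl.camera_params(name): a dict with "fx", "fy", "cx", "cy" (pixels), "D" ([k1, k2, p1, p2, k3] as OpenCV has them; the pictures are not rectified), "pose" (4x4, takes a point from camera to world coordinates). Camera axes: x right, y up, looking along -z (the intrinsics and any distortion apply to the point x, -y, -z); pixel columns grow to the right and rows downward; lengths in m; the calibration is good to about 2 mm. A picture is of the moment at which its call begins. camera_params takes no time and is no camera call.
A pose or a line that the arm cannot do raises ctrl.MotionError and nothing moves.
- ctrl.sign_off(): hands the job in; it is judged then, once.
Readings, each from a call of its own:
- ctrl.current_t(): time.
- ctrl.current_q(): joint angles.
- ctrl.current_dq(): joint speeds.
- ctrl.current_effort(): joint torques, N m.
- ctrl.current_tool_pos(): TCP position.
- ctrl.current_eef_rot(): TCP orientation.
- ctrl.current_contact_force(): force on the tool from outside, world axes, zero at the start.
- ctrl.current_wrist_torque(): the same for the moment, N m.
- ctrl.current_grip_width(): opening from 0.0 (shut) to 1.0 (fully open).
- ctrl.current_grasp_force(): force on a finger pad.
Only numpy, scipy, OpenCV 4.12 (cv2) and the standard library are available. Lean on these libraries where they do the work, as an engineer would, in place of code of your own. Each camera call takes 0.05 s, during which the arm holds its last target. There are 200 camera calls.

## Working session

There is one attempt and no reset: what is moved stays moved. The work goes in short steps, each a Python script; the robot and the scene stay as the last script left them, time stands still between calls to the robot, and variables do not carry over. Pictures are saved under pics/ and viewed, at most 10 in all, crops included, and the job is handed in when it is done.

```bash
mkdir -p pics
cat > h.py <<'E'
import numpy as np, cv2
from bench import ctrl
def cam(n):
    p=ctrl.camera_params(n); K=np.array([[p['fx'],0,p['cx']],[0,p['fy'],p['cy']],[0,0,1.]])
    return K,np.array(p['D'],float),np.array(p['pose'],float)
def ray(n,uv):
    K,D,P=cam(n); a=cv2.undistortPoints(np.array([[uv]],float),K,D)[0,0]
    return P[:3,3],P[:3,:3]@np.array([a[0],-a[1],-1])
def atz(n,uv,z):
    o,d=ray(n,uv); return o+d*(z-o[2])/d[2]
def proj(n,X):
    K,D,P=cam(n); c=(np.atleast_2d(X)-P[:3,3])@P[:3,:3]; c=c*[1,-1,-1]
    return cv2.projectPoints(c,np.zeros(3),np.zeros(3),K,D)[0][:,0]
def tri(uvs,uvt):
    A=[];b=[]
    for n,uv in (('side',uvs),('top',uvt)):
        o,d=ray(n,uv); d/=np.linalg.norm(d); M=np.eye(3)-np.outer(d,d); A.append(M); b.append(M@o)
    return np.linalg.lstsq(np.vstack(A),np.hstack(b),rcond=None)[0]
def snap(n,f,crop=None,s=1):
    im=ctrl.read_camera(n)
    if crop: x,y,w,h=crop; im=im[y:y+h,x:x+w]
    cv2.imwrite('pics/'+f,cv2.resize(im,None,fx=s,fy=s,interpolation=cv2.INTER_CUBIC))
def down(yaw): # yaw = world direction (deg) of tool y axis
    a=np.radians(yaw); y=np.array([np.cos(a),np.sin(a),0]); z=np.array([0,0,-1.])
    return np.column_stack([np.cross(y,z),y,z])
E
python3 - <<'E'
from h import *
snap('top','t0.png',s=1.42);snap('side','s0.png',s=1.42)
for n in('top','side'): print(cam(n))
print(ctrl.current_eef_rot(),ctrl.current_t())
E
```

```text
(array([[437.33946222,   0.        , 280.52188466],
       [  0.        , 437.33946222, 207.29058354],
       [  0.        ,   0.        ,   1.        ]]), array([-0.06896802,  0.        ,  0.        ,  0.        ,  0.        ]), array([[-0.02848147,  0.98229546, -0.18516058,  0.37492268],
       [-0.999593  , -0.02768749,  0.00687288,  0.02806745],
       [ 0.00162457,  0.18528097,  0.98268424,  1.22839415],
       [ 0.        ,  0.        ,  0.        ,  1.        ]]))
(array([[414.6870756 ,   0.        , 279.56259004],
       [  0.        , 414.6870756 , 213.64750798],
       [  0.        ,   0.        ,   1.        ]]), array([-0.08842093,  0.        ,  0.        ,  0.        ,  0.        ]), array([[-0.82077443,  0.27154556, -0.50258566,  0.04168459],
       [-0.57124742, -0.38647056,  0.72409729,  0.82603468],
       [ 0.00239085,  0.8814213 ,  0.47232486,  0.67539214],
       [ 0.        ,  0.        ,  0.        ,  1.        ]]))
[[ 9.06521720e-01  4.22159006e-01 -3.80141388e-04]
 [ 4.22159172e-01 -9.06521202e-01  9.71681491e-04]
 [ 6.55978646e-05 -1.04133055e-03 -9.99999456e-01]] 0.1
```

View pics/t0.png

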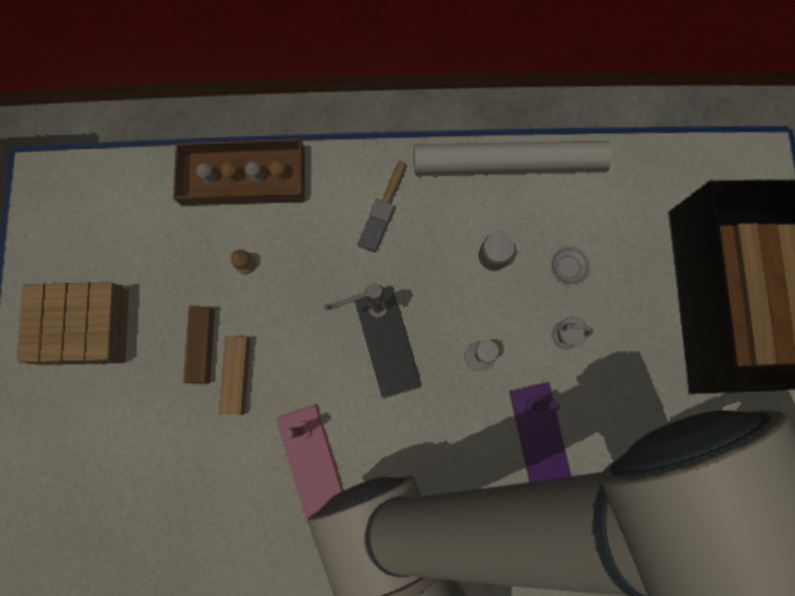

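View pics/s0.png

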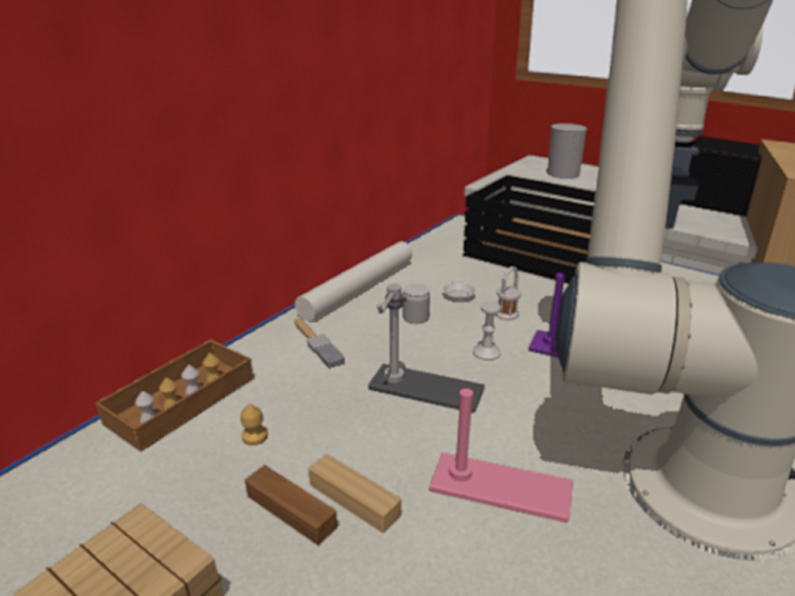

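The top view shows the grey stand's head at (374,292), its foot running towards the robot to (400,390), and the hook pointing left to (328,306). The lantern is at (571,333) and the candlestick at (485,352). In the side view the lantern is at (509,300) and the hook at (393,292). Next I'll take a closer look.

Run:
```python
from h import *
t=ctrl.read_camera('top');s=ctrl.read_camera('side')
def c(im,x,y): return cv2.resize(im[y:y+75,x:x+100],None,fx=4,fy=4,interpolation=cv2.INTER_CUBIC)
m=np.vstack([np.hstack([c(t,215,195),c(t,360,195)]),np.hstack([c(s,240,190),c(s,310,170)])])
m=cv2.convertScaleAbs(m,alpha=1.5)
for k in range(0,800,40): cv2.line(m,(k,296),(k,303),(0,255,0),1)
for k in range(0,600,40): cv2.line(m,(396,k),(403,k),(0,255,0),1)
cv2.imwrite('pics/m1.png',m)
```

```text
(no output)
```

View pics/m1.png

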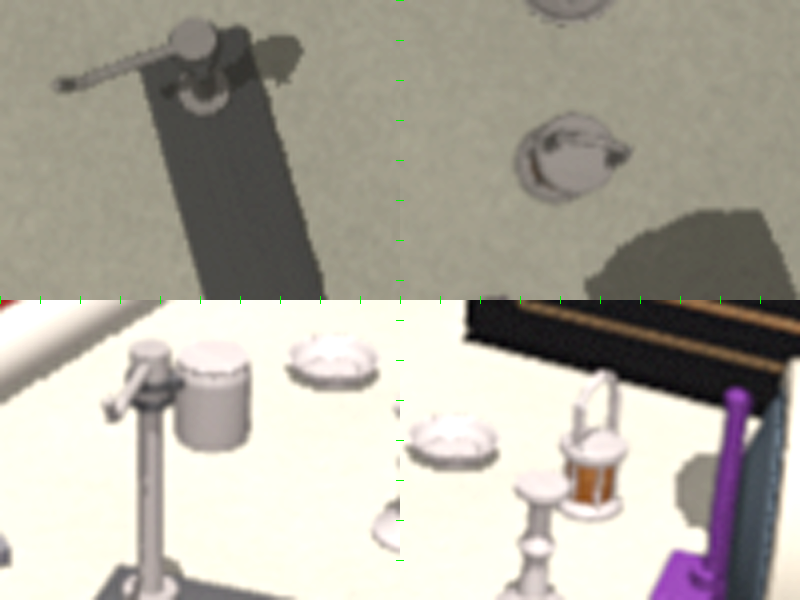

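Run:
```python
from h import *
T=lambda x,y:(215+x/4,195+y/4); T2=lambda x,y:(360+(x-400)/4,195+y/4)
S=lambda x,y:(240+x/4,190+(y-300)/4); S2=lambda x,y:(310+(x-400)/4,170+(y-300)/4)
np.set_printoptions(precision=4,suppress=True)
print('head',atz('top',T(195,38),.209),'post base',atz('top',T(204,93),.004),'tip',atz('top',T(62,86),.216))
print('head side',atz('side',S(151,350),.209),'tri',tri(S(151,350),T(195,38)))
print('tip tri',tri(S(112,408),T(62,86)))
a=[atz('top',(269.7,279.6),.006),atz('top',(295.8,270.4),.006),atz('top',T(140,65),.006),atz('top',T(250,30),.006)]
print('foot',a,np.linalg.norm(a[0]-a[1]))
m=(a[0]+a[1])/2-(a[2]+a[3])/2; print('dir',np.degrees(np.arctan2(m[1],m[0])))
for i,j in((0,2),(1,3)):
  d=a[i]-a[j];print(np.degrees(np.arctan2(d[1],d[0])))
print('lant top',atz('top',T2(578,153),.062),'side',atz('side',S2(594,442),.062))
u=[atz('side',S2(580,438),.064),atz('side',S2(613,432),.064)];print('side upr',u,np.linalg.norm(u[0]-u[1]))
v=[atz('top',T2(550,145),.1),atz('top',T2(620,154),.1)];print('top upr',v,np.linalg.norm(v[0]-v[1]))
for u in(u,v):
  d=u[1]-u[0];print(np.degrees(np.arctan2(d[1],d[0])))
print('apex',tri(S2(607,374),T2(590,138)))
```

```text
head [0.5749 0.0606 0.209 ] post base [0.5752 0.0616 0.004 ] tip [0.547 0.139 0.216]
head side [0.5755 0.0651 0.209 ] tri [0.5765 0.0613 0.2068]
tip tri [0.5492 0.1404 0.2092]
foot [array([0.4028, 0.0552, 0.006 ]), array([ 0.426 , -0.0178,  0.006 ]), array([0.5963, 0.1065, 0.006 ]), array([0.6194, 0.0277, 0.006 ])] 0.07656284865807465
dir -165.95077477229847
-165.14777072734458
-166.75972012339
lant top [ 0.5139 -0.3128  0.062 ] side [ 0.5157 -0.3087  0.062 ]
side upr [array([ 0.5266, -0.305 ,  0.064 ]), array([ 0.5091, -0.3307,  0.064 ])] 0.031189269342289827
top upr [array([ 0.5152, -0.2836,  0.1   ]), array([ 0.5079, -0.3294,  0.1   ])] 0.04639331461110967
-124.31790694095795
-99.09097589120633
apex [ 0.5124 -0.3039  0.1261]
```

```bash
cat > push.py <<'E'
from h import *
AX=np.array([.5755,.0612]); R=.050; Z=.188
def pose(th,z=Z):
    a=np.radians(th); e=np.array([np.cos(a),np.sin(a)]); t=np.array([-e[1],e[0]])
    return np.r_[AX+R*e-.020*t,z],down(th-180),t
E
python3 - <<'E'
from push import *
t0=ctrl.current_t()
ctrl.move_l(ctrl.current_tool_pos()+[0,0,.08],vel=.3)
ctrl.command_gripper(0.)
p,o,_=pose(93); ctrl.goto(p+[0,0,.09],o); print('over',ctrl.current_t())
ctrl.move_l(p,vel=.15); f0=np.array(ctrl.current_contact_force()); print(ctrl.current_t(),f0)
th=93
while th<150:
    th+=4; p,o,t=pose(th); ctrl.move_l(p,vel=.06,ori=o)
    f=(np.array(ctrl.current_contact_force())-f0); F=-f[:2]@t
    print(th,round(F,2),f.round(1),round(ctrl.current_t(),2))
    if F>9: print('high');break
E
```

```text
over 4.65
5.4 [0.8419994  0.48562707 0.65776274]
97 0.28 [ 0.3  0.  -1.3] 5.65
101 -0.96 [-0.7 -1.3 -0.5] 5.9
105 -0.18 [ 0.2 -1.3  0.4] 6.15
109 1.84 [ 2.3 -1.2  0.1] 6.4
113 0.51 [ 1. -1. -0.] 6.65
117 0.82 [ 0.9  0.1 -0.1] 6.9
121 0.46 [ 0.7 -0.3 -0.3] 7.15
125 1.75 [ 2.3 -0.2  0.6] 7.4
129 1.23 [ 1.4  0.3 -0.7] 7.65
133 0.42 [ 0.9 -0.3 -1.1] 7.9
137 1.86 [ 1.5  1.1 -0.5] 8.15
141 1.03 [0.4 1.  0.4] 8.4
145 1.04 [ 0.7  0.8 -0.9] 8.65
149 0.75 [0.9 0.3 0. ] 8.9
153 -0.01 [-0.1  0.  -1. ] 9.15
```

Run:
```python
from push import *
f0=np.array([.84,.49,.66])
def force(t,n=4):
    v=[]
    for _ in range(n): ctrl.sleep(.02); v.append(-(np.array(ctrl.current_contact_force())-f0)[:2]@t)
    return np.mean(v)
th=153;log=[]
while th<214:
    th+=3 if th<166 else (1 if not log or log[-1][1]<5 else .5); p,o,t=pose(th); ctrl.move_l(p,vel=.05,ori=o)
    F=force(t); log.append((round(th,1),round(F,1)))
    if F>14: print('stop');break
print(log,ctrl.current_t(),np.array(ctrl.current_contact_force())-f0)
snap('top','t2.png',(190,160,150,112),4)
```

```text
stop
[(156, np.float64(1.1)), (159, np.float64(1.4)), (162, np.float64(1.5)), (165, np.float64(1.4)), (168, np.float64(1.2)), (169, np.float64(1.9)), (170, np.float64(2.1)), (171, np.float64(1.9)), (172, np.float64(1.7)), (173, np.float64(2.0)), (174, np.float64(2.1)), (175, np.float64(1.3)), (176, np.float64(1.8)), (177, np.float64(1.7)), (178, np.float64(1.9)), (179, np.float64(2.0)), (180, np.float64(1.7)), (181, np.float64(1.8)), (182, np.float64(2.1)), (183, np.float64(2.0)), (184, np.float64(1.8)), (185, np.float64(2.4)), (186, np.float64(2.3)), (187, np.float64(2.5)), (188, np.float64(2.1)), (189, np.float64(1.8)), (190, np.float64(4.3)), (191, np.float64(6.1)), (191.5, np.float64(7.3)), (192.0, np.float64(7.2)), (192.5, np.float64(7.1)), (193.0, np.float64(7.2)), (193.5, np.float64(7.6)), (194.0, np.float64(7.5)), (194.5, np.float64(7.4)), (195.0, np.float64(7.8)), (195.5, np.float64(7.1)), (196.0, np.float64(6.8)), (196.5, np.float64(6.9)), (197.0, np.float64(7.4)), (197.5, np.float64(7.2)), (198.0, np.float64(6.8)), (198.5, np.float64(7.1)), (199.0, np.float64(8.3)), (199.5, np.float64(9.2)), (200.0, np.float64(10.4)), (200.5, np.float64(11.6)), (201.0, np.float64(12.6)), (201.5, np.float64(13.9)), (202.0, np.float64(14.6))] 24.9833 [-1.23335494 14.76137061 -0.35831803]
```

View pics/t2.png

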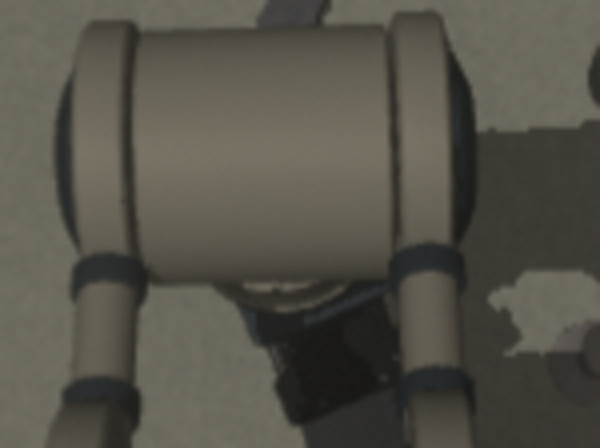

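Force held at about 7.2 N from 191.5° to 198.5°, which is 0.12 rad, then rose firmly at the stop, so the hook is home. The top view shows only the wrist over the hook. I'll back off, open the gripper and look at the hook and lantern.

Run:
```python
from push import *
p,o,t=pose(202); b=np.r_[t*.02,0]
ctrl.move_l(p-b,vel=.06); ctrl.move_l(p-b+[0,0,.1],vel=.3)
ctrl.goto([.36,-.50,.27],down(-99)); ctrl.command_gripper(1.); print(ctrl.current_t())
t=ctrl.read_camera('top');s=ctrl.read_camera('side')
np.save('t.npy',t);np.save('s.npy',s)
def c(im,x,y,w,f): return cv2.convertScaleAbs(cv2.resize(im[y:y+w*3//4,x:x+w],None,fx=f,fy=f,interpolation=cv2.INTER_CUBIC),alpha=1.4)
m=np.vstack([np.hstack([c(t,215,195,100,4),c(t,380,213,50,8)[:300]]),np.hstack([c(s,240,190,100,4),c(s,335,180,50,8)[:300]])]) if 0 else None
r=[c(t,215,190,100,4),cv2.resize(c(t,380,213,50,8),(400,300)),c(s,240,190,100,4),cv2.resize(c(s,335,180,56,7),(400,300))]
r=[cv2.resize(a,(400,300)) for a in r]
m=np.vstack([np.hstack(r[:2]),np.hstack(r[2:])])
cv2.imwrite('pics/m3.png',m)
```

```text
29.5417
```

View pics/m3.png

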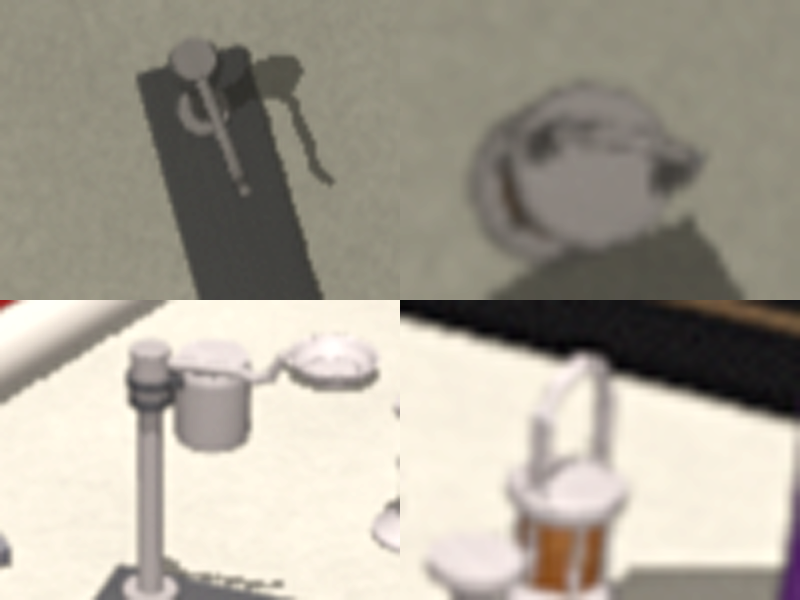

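The top view shows the hook lying along the foot, head at mosaic (194,58) and tip at (244,188), and the lantern's bail running from about (540,145) to (695,157). The side view shows the bail's uprights at (543,450) and (605,420), with the apex at (590,358). Next I'll fit the lantern pose.

Run:
```python
from h import *
from scipy.optimize import least_squares
np.set_printoptions(precision=4,suppress=True)
T=lambda x,y:(215+x/4,190+y/4); S=lambda x,y:(240+x/4,190+(y-300)/4)
T8=lambda x,y:(380+(x-400)/8,213+y/8); w=400/392; S7=lambda x,y:(335+(x-400)/7/w,180+(y-300)/7/(300/294))
hd=tri(S(151,348),T(194,58)); tip=tri(S(286,354),T(244,188)); seat=tri(S(262,379),T(236,165)); print(hd,tip,seat)
hd=atz('top',T(194,58),.209); tip=atz('top',T(244,188),.218); d=tip-hd; print(hd,tip,np.linalg.norm(d[:2]),np.degrees(np.arctan2(d[1],d[0]))%360)
# lantern: (cam, px, local (y,z))
obs=[('top',T8(540,148),(.022,.08)),('top',T8(695,156),(-.022,.102)),('top',T8(662,180),(-.022,.066)),
('side',S7(543,480),(.022,.064)),('side',S7(543,425),(.022,.098)),('side',S7(605,460),(-.022,.066)),('side',S7(606,385),(-.022,.102)),('side',S7(588,357),(0,.122)),
('top',T8(590,168),(0,.062)),('side',S7(569,490),(0,.062))]
def f(p):
    r=[]
    for n,uv,(y,z) in obs:
        X=[p[0]-y*np.sin(p[2]),p[1]+y*np.cos(p[2]),z]; r.append(proj(n,X)[0]-uv)
    return np.ravel(r)
for y0 in(-.6,-.2,.3):
    s=least_squares(f,[.513,-.31,y0],loss='soft_l1'); print(s.x,np.degrees(s.x[2])+90,s.cost)
print(s.fun.reshape(-1,2))
pur=atz('top',(550/1.42,404/1.42),.17);print('purple',pur)
```

```text
[0.5762 0.0618 0.2086] [0.4959 0.0336 0.2163] [0.5112 0.0376 0.1962]
[0.5749 0.0612 0.209 ] [0.4954 0.0335 0.218 ] 0.08412979555789243 199.1943551224794
[ 0.5139 -0.3112 -0.2217] 77.2966006788305 3.9019268997837546
[ 0.5139 -0.3112 -0.2217] 77.29657051774095 3.9019268997717367
[ 0.5139 -0.3112 -0.2217] 77.29655135598396 3.901926899795213
[[ 0.2136 -0.6373]
 [-0.4405  0.4233]
 [-0.3989 -0.8651]
 [ 0.1443  1.6808]
 [ 1.0749 -0.0821]
 [-0.1441 -0.1591]
 [ 0.7819  0.4537]
 [-0.2841  0.6786]
 [ 0.1874 -0.7168]
 [ 0.6572 -1.2432]]
purple [ 0.3787 -0.2301  0.17  ]
```

Run:
```python
from h import *
o=down(-102.7); L=np.array([.5139,-.3112])
ctrl.goto(np.r_[L,.18],o); print(ctrl.current_t())
hit=ctrl.move_l(np.r_[L,.067],vel=.12,contact_N=8); print('hit',hit,ctrl.current_tool_pos(),ctrl.current_t())
if not hit:
    ctrl.command_gripper(.3); w=ctrl.current_grip_width(); print('w',w*.091,ctrl.current_grasp_force(),ctrl.current_t())
    if abs(w*.091-.05)<.006:
        ctrl.move_l(np.r_[L,.26],vel=.12)
        e=np.array([np.cos(np.radians(199.2)),np.sin(np.radians(199.2))]); A=np.array([.5755,.0614])
        ctrl.goto(np.r_[A+.130*e,.26],down(-70.8)); ctrl.move_l(np.r_[A+.130*e,.179],vel=.12)
        print(ctrl.current_grip_width()*.091,ctrl.current_t(),ctrl.current_tool_pos())
snap('side','s4.png',(215,140,140,105),4)
```

```text
30.6583
hit False [ 0.51423973 -0.31156222  0.06768541] 31.75
w 0.04945697716302607 29.98591471463442 32.4583
0.04947344693498328 36.3083 [0.45321806 0.01838857 0.17944139]
```

View pics/s4.png

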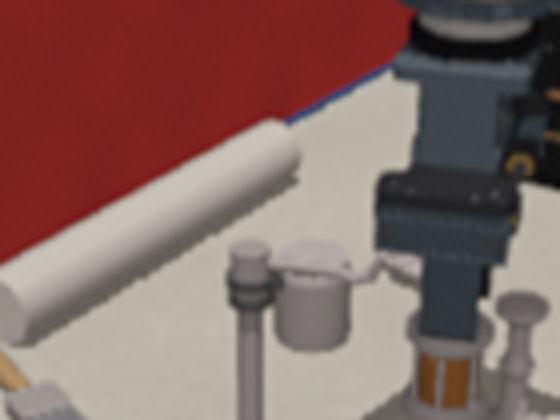

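The side view shows the lantern upright in the gripper at about (450,360). The hook at (330,265) still faces it. Inserting.

Run:
```python
from h import *
e=np.array([np.cos(np.radians(199.2)),np.sin(np.radians(199.2))]); A=np.array([.5755,.0614])
h=ctrl.move_l(np.r_[A+.068*e,.180],vel=.06,contact_N=5); print('insert hit',h,ctrl.current_tool_pos(),ctrl.current_t())
if not h:
    h=ctrl.move_l(np.r_[A+.068*e,.156],vel=.02,contact_N=2.5); p=ctrl.current_tool_pos()
    print('down hit',h,p,'bail_top',p[2]-.0677+.1155,ctrl.current_contact_force(),ctrl.current_t())
snap('side','s5.png',(215,140,140,105),4)
```

```text
insert hit False [0.51092826 0.03896797 0.17997498] 37.5417
down hit False [0.51136352 0.03905164 0.15611385] bail_top 0.2039138460283293 [-0.01803846 -0.61379102 -3.17993697] 38.8917
```

View pics/s5.png

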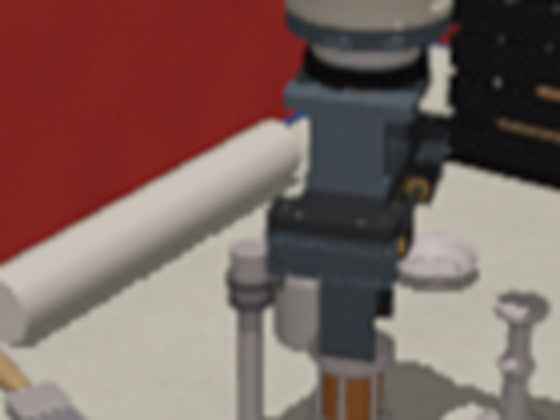

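The lantern's bail is round the hook, with the lantern at (350,390) and no contact yet. I'll go on down gently.

Run:
```python
from h import *
def F(): 
    v=[]
    for _ in range(5): ctrl.sleep(.02); v.append(ctrl.current_contact_force())
    return np.mean(v,0)
p=np.array([.5112,.0390,.156]); b=F(); print(b)
for i in range(14):
    p[2]-=.0007; ctrl.move_l(p,vel=.01); f=F(); print(round(p[2],4),(f-b).round(2))
    if f[2]-b[2]>2.5: break
print(ctrl.current_t(),p[2]-.0677+.1155)
```

```text
[-0.16792251 -0.15207204 -3.79453791]
0.1553 [ 0.    0.16 -0.13]
0.1546 [0.46 0.11 0.06]
0.1539 [ 0.14 -0.12  0.06]
0.1532 [-0.13  0.31 -0.14]
0.1525 [0.09 0.36 0.34]
0.1518 [-0.95 -0.15  2.6 ]
41.025 0.19959999999999997
```

Run:
```python
from h import *
for g in (.6,.8,1.): ctrl.command_gripper(g)
p=np.array(ctrl.current_tool_pos()); print(p,ctrl.current_contact_force(),ctrl.current_t())
h=ctrl.move_l(p+[0,0,.12],vel=.08,contact_N=5); print('hit',h)
if not h: ctrl.goto([.40,-.40,.32],down(-100))
ctrl.sleep(1.5); print(ctrl.current_t())
a=ctrl.read_camera('side');b=ctrl.read_camera('top');a2=[ctrl.sleep(.7),ctrl.read_camera('side')][1]
print('motion',cv2.absdiff(a,a2)[150:260,230:340].max())
c=lambda im,x,y:cv2.resize(im[y:y+100,x:x+100],None,fx=4,fy=4,interpolation=cv2.INTER_CUBIC)
cv2.imwrite('pics/m6.png',np.hstack([c(a,240,180),c(b,225,180)]))
```

```text
[0.51122138 0.03899368 0.15182561] [ 0.02935526 -0.00426576  0.3915747 ] 42.3
hit False
47.1167
motion 7
```

View pics/m6.png

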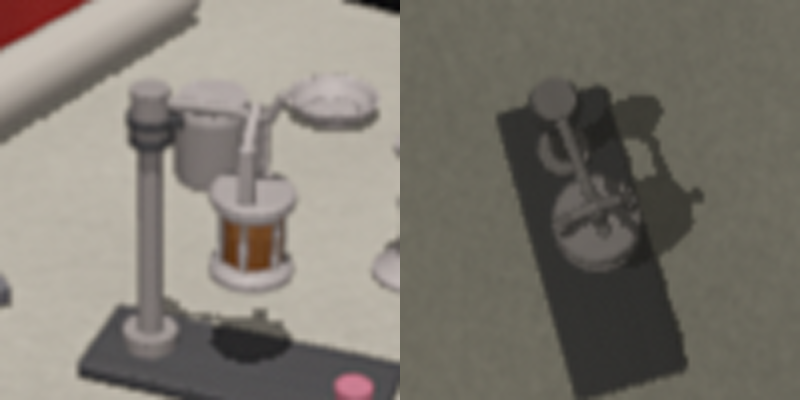

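The lantern hangs upright and still on the hook, at (252,230) in the side view. The top view shows the hook from (553,98) to the lantern at (597,220), over the foot. Handing in.

```bash
python3 -c "
from bench import ctrl
print(ctrl.sign_off(),ctrl.current_t())"
```

```text
the job is handed in; nothing more can be done
the job is handed in; nothing more can be done
```

The hook is fully home over the stand's foot, the lantern hangs still and upright on it, and the job was handed in at about 48 s of the 72 s allowed.

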